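# Open the capsule dispenser for refilling

### The arm

A 7-joint arm with a two-finger parallel gripper is mounted at the origin on the work surface. World frame = base frame: x ahead of the robot, y to its left, z up, the work surface at z = 0. Lengths are in m, angles in rad, forces in N, time in s.
With the tool pointing down it reaches from about 0.425 to 0.875 m from the base axis. Payload 4.7 kg.
Tool frame: the origin (TCP) lies at the very end of the fingers, on their centre line; the grasp point (between the pads) lies 19 mm behind it; z points along the fingers, y is the line along which they close (so a half turn about z gives the same grasp; the last joint's range is limited). The gripper opens to 87 mm and grips with 3 to 60 N. Pads are 19 mm wide; open, the fingers measure 117 mm over their backs; the gripper's body (75 mm by 190 mm) begins 51 mm behind the grasp point.
Start: joints at [1.151, 0.321, -0.07, 1.45, 0.023, 1.371, -0.057], TCP at [0.273, -0.59, 0.223] pointing down, gripper open.
Joint ranges: [-2.86, 2.86], [-0.3, 2.09], [-1.38, 1.24], [0.06, 2.45], [-1.56, 4.7], [0.09, 2.05], [-2.69, 2.69]. Speed limits (rad/s): [2.57, 2.57, 3.14, 3.14, 3.14, 3.14, 3.14].

### API

Orientations are given as a rotation vector (axis times angle).
In Python, from bench import ctrl, get_image, job gives the robot as it stands.
- The arm moves only by the shell command python3 -m crank 'ROWS' [FORCE]. ROWS is JSON, a list that holds one entry, the list of rows, each a list of 5 numbers: the shift along the tool's x, y, z in mm, then the turn about the tool's z in rad, then the closure, from -1 (fully open) to 1 (shut), so that 0 is half open. A call has 1 to 10 rows; each row shifts and turns the commanded pose from where the row before left it, along the tool's axes as they then stand; what a row does not reach is not made up. A row lasts 1/12 s, in which the tool goes at most 41.7 mm and 7.16 degrees, less where a joint would pass 70% of its speed; a pose out of reach is approached as far as the arm can. A call with a gripper value outside its range is refused whole. The fingers move at their own pace and stop on an object; FORCE is the grip in N (left out, the last holds). Time passes only in rows, so rows that do not move let the fingers close. It gives the time, the measured TCP pose, the force, the opening and the grip force at its end, in the units of the state.
- ctrl.get_state(): the state, without advancing time (a new reading comes with each control period).
- get_image(name): name is "scene" or "top" or "wrist"; returns a dict with "pixels" (420x560x3 uint8, red, green, blue), "fx", "fy", "cx", "cy" (pixels), "k1" (the pictures are not rectified: a ray, as slopes to the right and down, at radius r is drawn at 1 + k1 r^2 times it, then the intrinsics apply), "T" (4x4, takes a point from camera to world coordinates); the wrist camera has in their place "T_tool_cam" (4x4, takes a point from camera to tool coordinates, whose origin is the TCP and whose axes are the flange's). Camera axes: x right, y down, z forward; pixel columns grow to the right and rows downward; lengths in m; the calibration is good to about 2 mm. A picture is of the moment at which its call begins: read the wrist's pose just before it. There is no depth.
- job.close_job(): hands the job in; it is judged then, once.
The state is a dict: "time": time; "joint_positions": joint angles; "qd": joint speeds; "joint_torque": joint torques, N m; "position": TCP position; "tool_rot": TCP orientation; "ft_force": force on the tool from outside, world axes, zero at the start; "torque": the same for the moment, N m; "grip_width": opening from 0.0 (shut) to 1.0 (fully open); "grip_force": force on a finger pad.
Only numpy, scipy, OpenCV 4.12 (cv2) and the standard library are available. Lean on these libraries where they do the work, as an engineer would, in place of code of your own. Each camera call takes 0.05 s, during which the arm holds its last target. There are 200 camera calls.

### The job

Take the red push-and-twist filler cap off the red capsule dispenser so that it can be refilled: press the cap down gently against its spring until it is past its catch, turn it anticlockwise until it comes free, lift it off and set it down standing upright in the yellow tray. How far it must go down differs from one dispenser to the next, so feel for it, and never push or twist it against the dispenser with more than about 28 N. Leave the blue dispenser and everything else alone, and do not drop the cap into the tray.

Things in the scene. Friction and masses are not known exactly. Their poses are not given: they have to be found in the camera images.
- cap: Red filler cap (90 g, loose) in the red dispenser's neck. Origin: centre of the stem's foot, z up, x along lugs and grip bar. Two steel lugs along +x and -x (tips 28 mm from the axis, 10 mm wide, z 0 to 6), steel stem 32 mm across (z 0 to 34), red disc 64 mm across (z 34 to 42), grip bar on top. Standing free it rests upright on the foot.
- cap_grip (a point): Middle of the cap's red grip bar, on the cap's axis, 56 mm above its foot; turns with the cap. The bar is 48 mm long (x), 14 mm thick (y), 28 mm high and stands on the disc, whose top is 14 mm below this point. Pinch it across the 14 mm from above.
- dispenser: Red capsule-toy dispenser, fixed: 124 mm square stand, clear drum of coloured balls, 80 mm square filler neck with a white top plate. Origin: centre of its underside, on the cap's axis; z up. At the start the cap is locked: its foot 178 mm above this origin, its bar 60 degrees clockwise (seen from above) of the dispenser's x axis. It comes free when the bar lies along that x axis.
- neck (a point): Centre of the neck's white plate, on its top face, 190 mm above the dispenser's origin, same axes. The plate is 6 mm thick; the lugs pass only through its two 18 mm slots along x and -x (red marks), bar within 8 degrees; a fixed stop ends the turn 5 to 6 degrees beyond. A spring presses the locked lugs up under it: 9 N at once, then 0.3 N per mm. 12 mm above locked height the lugs are out.
- catch_rib (a point): On the neck plate above the hidden catch rib, 25 mm from the axis at 38 degrees clockwise of the dispenser's x. The rib blocks turning until the cap is 3.5 to 17 mm down (unknown, varies). 1.2 mm deeper a rubber buffer is felt: 30 N per mm more, starting at 10 N (shallow) to 15 N (deep). So a slow push to 18 N, kept at 16 to 20 N while turning, is always deep enough; past the rib (30 degrees of turn) ease it.
- tray: Loose yellow open tray, 0.6 kg, 130 mm square outside, 18 mm high, walls 4 mm, floor 4 mm thick. Origin: centre of its underside, z up, sides along x and y. The cap goes here, standing on its stem, anywhere flat on the floor.
- blue_dispenser: A second dispenser of the same shape, blue with a blue cap, fixed; leave alone. Origin: centre of its underside; 248 mm high to the top of its cap's bar.
- wafer_cup: Loose red jar, 60 mm in diameter, 85 mm high; origin under its centre. Leave alone.
- spread_jar: Loose orange-labelled jar, 64 mm in diameter, 95 mm high; origin under its centre. Leave alone.
- scanner: Loose black handheld scanner, 150 x 70 x 23 mm, lying flat; origin under its centre. Leave alone.
- biscuit_box: Loose red and white biscuit box, 60 x 150 x 50 mm; origin under its centre. Leave alone.
- bar_pack: Loose blue pack of bars, 50 x 140 x 30 mm; origin under its centre. Leave alone.

How it is judged:
On the way, in this order (a step that is already met when the one before it is completed fails the run):
1. the cap is pressed down at least 3 mm, still locked (z of cap in the frame of dispenser below 0.175 m and angle between the x axis of cap and the x axis of dispenser, either way round above 0.6 rad), for 0.1 s.
2. the cap is turned to its free position with its lugs still in the neck (z of cap in the frame of dispenser below 0.186 m and angle between the x axis of cap and the x axis of dispenser, either way round below 0.15 rad), for 0.05 s.
3. the cap is lifted out of the neck (z of cap in the frame of dispenser above 0.195 m), for 0.1 s.
At the end, for the whole second after the job is handed in: The red cap stands upright (within 7 degrees) on its stem on the floor of the yellow tray (its foot within 5 mm of the floor's height and inside the walls), released and at rest, the tray flat on the table and at rest (x of cap in the frame of tray between -0.05 and 0.05 m and y of cap in the frame of tray between -0.05 and 0.05 m and z of cap in the frame of tray between 0 and 0.009 m and angle between cap's own z axis and vertical below 0.12 rad and linear speed of each of cap, tray below 0.02 m/s and angle between tray's own z axis and vertical below 0.05 rad); the robot touches nothing.
It fails at once if the cap is pushed or twisted against the red dispenser with more than 30 N (contact force between cap and dispenser above 30 N).
It fails at once if the cap is let go more than 25 mm above the tray's floor, away from its dispenser (contact force between the fingers and cap below 0.05 N and z of cap in the frame of tray above 0.03 m and horizontal distance between cap and dispenser above 0.07 m).
It fails at once if the blue dispenser is pushed (contact force between any of the fingers, the arm, cap and blue_dispenser above 8 N).
It fails at once if a bystander (jar, scanner, box or pack) is shifted more than 3 cm or tipped (distance of any of wafer_cup, spread_jar, scanner, biscuit_box, bar_pack from where it was at the start of the episode above 0.03 m or angle between any of wafer_cup, spread_jar, scanner, biscuit_box, bar_pack's own z axis and vertical above 0.4 rad).
It also fails if it takes over 59 s, if anything falls off the work surface, if the arm or the gripper's body presses on something with over 40 N, if the wrist force passes 120 N, or if a joint passes its speed limit or range.

## Working session

There is one attempt and no reset: what is moved stays moved. The work goes in short steps, Python scripts to look and compute and a shell command to move; the robot and the scene stay as the last step left them, time stands still between calls to the robot, and variables do not carry over. Pictures are saved under pics/ and viewed, at most 10 in all, crops included, and the job is handed in when it is done.

```bash
mkdir -p pics; ls
python3 - <<'E'
from bench import ctrl,get_image
import cv2,pickle
s=ctrl.get_state();print(s)
d={}
for n in("scene","top"):
    i=get_image(n);d[n]=i;cv2.imwrite(f"pics/{n}0.png",i["pixels"][:,:,::-1])
    print(n,{k:v for k,v in i.items() if k!="pixels"})
pickle.dump(d,open("im0.pkl","wb"))
E
```

```text
pics
{'time': 0.0, 'joint_positions': array([ 1.15110739,  0.32182064, -0.07004422,  1.45166289,  0.02259554,
        1.37082033, -0.05690706]), 'qd': array([ 0.00110642,  0.00017531, -0.00137749, -0.00125547,  0.00095258,
        0.0015974 , -0.00069342]), 'joint_torque': array([ 2.13729090e-04, -4.91291785e+01, -4.03624177e-01, -3.12529063e+01,
       -6.39108382e-02,  4.38970432e-02,  1.89111643e-04]), 'position': array([ 0.27290117, -0.58932245,  0.22146882]), 'tool_rot': array([-3.06618149e+00, -6.75640479e-01,  8.14425241e-04]), 'ft_force': array([-0.32786164, -0.30576699, -0.66402696]), 'torque': array([-0.02193372,  0.06162011,  0.00358847]), 'grip_force': 0.0, 'grip_width': 1.0033477347893154}
scene {'fx': 531.0093718903261, 'fy': 531.0093718903261, 'cx': 269.29247997365815, 'cy': 193.77067725421298, 'k1': -0.10265484907337687, 'T': array([[-0.84537962,  0.39495444, -0.35964467,  1.0572026 ],
       [ 0.5338897 ,  0.60308588, -0.59266282,  0.77271012],
       [-0.01717819, -0.69303565, -0.72069862,  1.19679884],
       [ 0.        ,  0.        ,  0.        ,  1.        ]])}
top {'fx': 459.3118488374976, 'fy': 459.3118488374976, 'cx': 281.3939444848906, 'cy': 203.23666081173337, 'k1': -0.04053564596232001, 'T': array([[-0.10450805, -0.97058845,  0.21687816,  0.22496057],
       [-0.99452267,  0.10235445, -0.02117125, -0.07098565],
       [-0.00164987, -0.21790281, -0.97596908,  1.55863518],
       [ 0.        ,  0.        ,  0.        ,  1.        ]])}
```

View pics/top0.png

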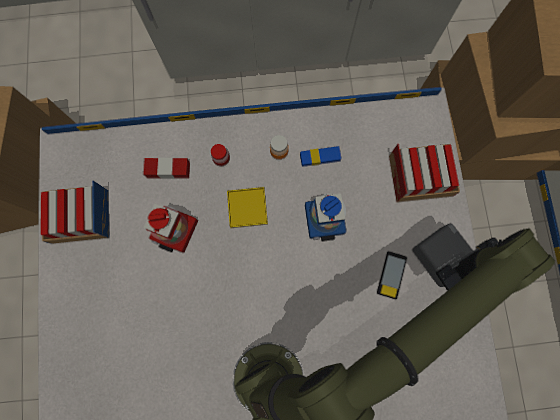

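View pics/scene0.png

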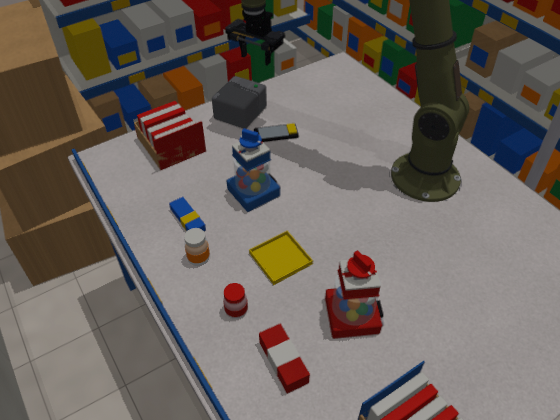

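The top view shows the red dispenser with its cap near (159,218), the yellow tray at (247,207) and the blue dispenser at (328,212). In the scene view the cap is at (361,265) and the tray at (280,257). Next I'll measure these.

```bash
cat > h.py <<'E'
import numpy as np,cv2
from scipy.spatial.transform import Rotation as R
def ray(im,uv,T=None):
    T=im["T"] if T is None else T
    K=np.array([[im["fx"],0,im["cx"]],[0,im["fy"],im["cy"]],[0,0,1]])
    p=cv2.undistortPoints(np.float64(uv).reshape(-1,1,2),K,np.array([im["k1"],0,0,0,0]))[:,0]
    return T[:3,3],np.c_[p,np.ones(len(p))]@T[:3,:3].T
def cast(im,uv,z,T=None):
    o,d=ray(im,uv,T); return (o+d*((z-o[2])/d[:,2])[:,None])[:,:2]
def tri(rs):
    A=0;b=0
    for o,d in rs:
        d=d/np.linalg.norm(d);M=np.eye(3)-np.outer(d,d);A=A+M;b=b+M@o
    return np.linalg.solve(A,b)
def mask(px,name):
    h=cv2.cvtColor(px,cv2.COLOR_RGB2HSV);H,S,V=[h[...,i].astype(int) for i in range(3)]
    m={"red":((H<8)|(H>172))&(S>150)&(V>70),"yellow":(H>20)&(H<35)&(S>150)&(V>80),"white":(S<50)&(V>150)}[name]
    return m.astype(np.uint8)*255
def blobs(m,amin=20):
    c,_=cv2.findContours(m,cv2.RETR_EXTERNAL,cv2.CHAIN_APPROX_NONE)
    return [x for x in c if cv2.contourArea(x)>amin]
E
python3 - <<'E'
from h import *
import pickle
d=pickle.load(open("im0.pkl","rb"))
for n,box in(("top",(140,195,180,240)),("scene",(320,240,400,345))):
    im=d[n];px=im["pixels"]
    c=max(blobs(mask(px,"yellow")[150:300]),key=cv2.contourArea)+np.array([0,150])
    r=cv2.minAreaRect(c);print(n,"tray",r);g=cast(im,cv2.boxPoints(r),.018);print(g.round(3),g.mean(0).round(4))
    m=mask(px,"red")[box[1]:box[3],box[0]:box[2]]
    for b in blobs(m,10):
        b=b+np.array(box[:2]);M=cv2.moments(b);u=(M["m10"]/M["m00"],M["m01"]/M["m00"])
        print(" red",np.round(u,1),cv2.boundingRect(b),cv2.contourArea(b),cast(im,[u],.228).round(4))
    x=px[box[1]:box[3],box[0]:box[2],::-1]
    cv2.imwrite(f"pics/c_{n}.png",cv2.resize(x,None,fx=6,fy=5.5,interpolation=cv2.INTER_CUBIC))
a=cv2.imread("pics/c_top.png");b=cv2.imread("pics/c_scene.png");b=cv2.resize(b,(440,577))
o=np.zeros((600,700,3),np.uint8);o[:a.shape[0],:a.shape[1]]=a;o[:577,250:690]=b;cv2.imwrite("pics/c.png",o)
E
```

```text
top tray ((246.58908081054688, 206.89109802246094), (36.91587829589844, 37.81141662597656), 84.2894058227539)
[[ 0.633  0.082]
 [ 0.632 -0.049]
 [ 0.503 -0.049]
 [ 0.503  0.079]] [0.5676 0.0157]
 red [152.6 237.6] (150, 235, 9, 5) 13.0 [[0.4577 0.2862]]
 red [158.1 218.4] (148, 208, 21, 26) 284.0 [[0.5133 0.2675]]
scene tray ((280.5458679199219, 256.5137939453125), (42.194889068603516, 51.270511627197266), 61.69924545288086)
[[ 0.636 -0.044]
 [ 0.48  -0.049]
 [ 0.509  0.091]
 [ 0.655  0.091]] [0.5698 0.0222]
 red [360.2 296.6] (343, 293, 36, 6) 29.0 [[0.5738 0.3406]]
 red [350.3 317.3] (326, 289, 56, 43) 533.5 [[0.623 0.369]]
 red [359.7 265.7] (342, 251, 35, 27) 508.0 [[0.5236 0.2763]]
```

View pics/c.png

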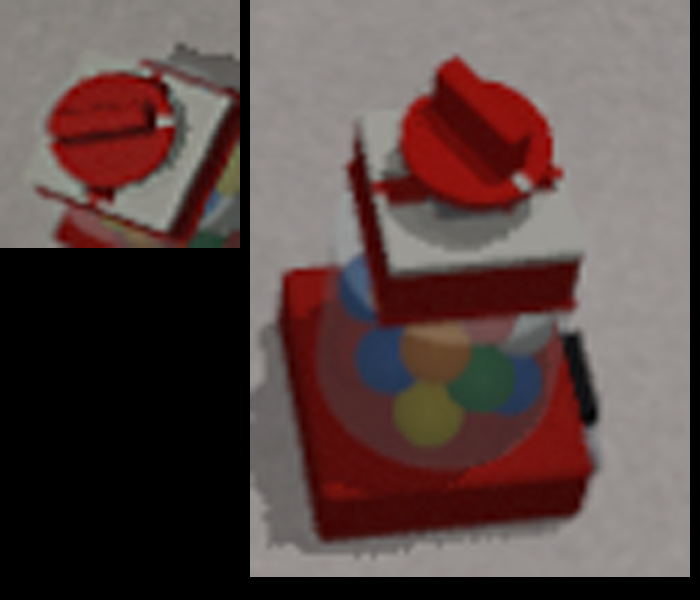

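The crop shows the bar lying nearly along world y (heading about 95°/-85°). The dispenser's x should therefore be near 155°/-25°, and the cap near (0.517, 0.271). I'll lift to a safe height and swing over.

```bash
python3 -m crank '[[[0,0,-38,0,-1],[0,0,-38,0,-1],[0,0,-38,0,-1],[0,0,-38,0,-1],[34,-20,0,0,-1],[34,-20,0,0,-1],[34,-20,0,0,-1],[34,-20,0,0,-1],[34,-20,0,0,-1],[34,-20,0,0,-1]]]' && python3 -m crank '[[[34,-20,0,0,-1],[34,-20,0,0,-1],[34,-20,0,0,-1],[34,-20,0,0,-1],[34,-20,0,0,-1],[34,-20,0,0,-1],[14,-37,0,0,-1],[14,-37,0,0,-1],[14,-37,0,0,-1],[0,0,0,0,-1]]]'
```

```text
time: 0.93
position: [0.4085, -0.3933, 0.3742]
tool_rot: [-3.068, -0.676, 0.001]
ft_force: [0.2, -0.2, -0.5]
grip_width: 0.996
grip_force: 0.0
time: 1.77
position: [0.5338, -0.0711, 0.3752]
tool_rot: [-3.059, -0.697, -0.002]
ft_force: [-0.0, 1.4, 1.3]
grip_width: 0.999
grip_force: 0.0
```

```bash
python3 -m crank '[[[15,-37,0,0,-1],[15,-37,0,0,-1],[15,-37,0,0,-1],[15,-37,0,0,-1],[15,-37,0,0,-1],[15,-37,0,0,-1],[15,-37,0,0,-1],[15,-37,0,0,-1],[0,0,0,-0.12,-1],[0,0,0,-0.12,-1]]]' && python3 -m crank '[[[0,0,0,-0.12,-1],[0,0,0,-0.12,-1],[0,0,0,-0.12,-1],[0,0,0,-0.12,-1],[0,0,0,-0.12,-1],[0,0,0,-0.12,-1],[0,0,0,-0.12,-1],[0,0,0,-0.12,-1],[0,0,0,0,-1],[0,0,0,0,-1]]]'
cat > look.py <<'E'
from h import *
from bench import ctrl,get_image
import pickle,sys
s=ctrl.get_state();im=get_image("wrist")
B=np.eye(4);B[:3,:3]=R.from_rotvec(s["tool_rot"]).as_matrix();B[:3,3]=s["position"]
im["T"]=B@im["T_tool_cam"]
pickle.dump((s,im),open(sys.argv[1]+".pkl","wb"));cv2.imwrite(f"pics/{sys.argv[1]}.png",im["pixels"][:,:,::-1])
print(s["time"],s["position"],s["tool_rot"],s["ft_force"]);print(im["T"].round(3))
E
python3 look.py w1
```

```text
time: 2.6
position: [0.5169, 0.2405, 0.374]
tool_rot: [-2.957, -1.057, 0.002]
ft_force: [0.1, -1.1, -0.5]
grip_width: 0.995
grip_force: 0.0
time: 3.43
position: [0.5185, 0.2365, 0.3742]
tool_rot: [-2.154, -2.286, 0.001]
ft_force: [-0.5, -0.3, 0.2]
grip_width: 1.003
grip_force: 0.0
3.4333 [0.51850624 0.23652227 0.37416603] [-2.15423562e+00 -2.28628426e+00  9.15102101e-04] [-0.51257219 -0.28343305  0.15810947]
[[ 0.998  0.057  0.016  0.515]
 [ 0.059 -0.958 -0.28   0.313]
 [-0.001  0.28  -0.96   0.535]
 [ 0.     0.     0.     1.   ]]
```

View pics/w1.png

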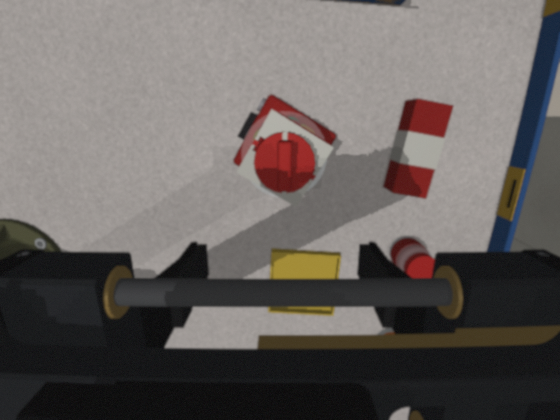

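The wrist view shows the red cap at (285,163) with the bar nearly vertical in the image, the tray below it at (305,280) and the dispenser base above. I'll zoom in for an accurate cap centre and bar heading.

Run:
```python
from h import *
import pickle
s,im=pickle.load(open("w1.pkl","rb"));px=im["pixels"]
x=px[105:205,225:345,::-1];cv2.imwrite("pics/w1c.png",cv2.resize(x,None,fx=6,fy=6,interpolation=cv2.INTER_CUBIC))
m=mask(px,"red");m=cv2.morphologyEx(m,cv2.MORPH_OPEN,np.ones((9,9),np.uint8))
for b in blobs(m[:230,220:350],300):
    b=b+np.array([220,0]);print(cv2.boundingRect(b),cv2.contourArea(b));e=cv2.fitEllipse(b);print(e,cast(im,[e[0]],.220),cast(im,[e[0]],.228))
t=max(blobs(mask(px,"yellow")[230:330,240:350]),key=cv2.contourArea)+np.array([240,230]);print(cv2.boundingRect(t))
```

```text
(256, 136, 58, 55) 2575.0
((283.7840270996094, 162.39590454101562), (54.86715316772461, 60.7597541809082), 105.43850708007812) [[0.51840853 0.27250277]] [[0.51832424 0.27353698]]
(271, 250, 69, 29)
```

View pics/w1c.png

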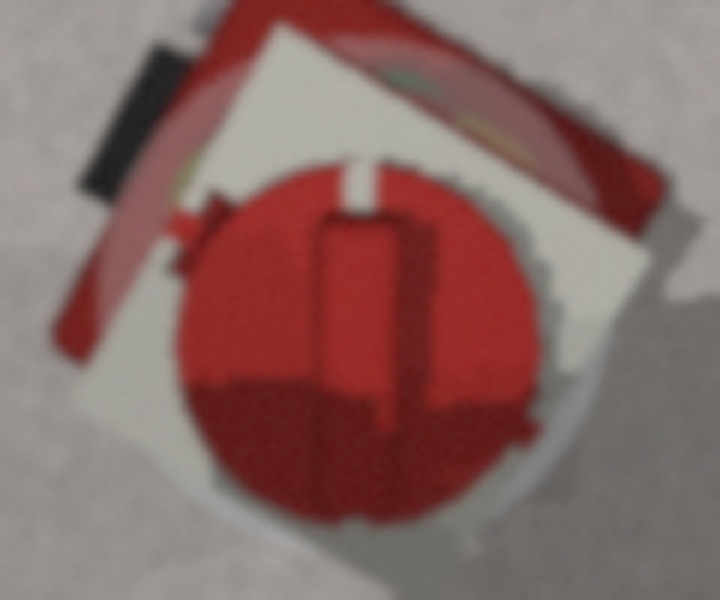

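The zoom shows the bar's top face running from about (359,215) to (360,500). The disc spans x 178–540 and y 160–525 in the crop, and the white marks are at (361,187) and (357,520).

Run:
```python
from h import *
import pickle
s,im=pickle.load(open("w1.pkl","rb"))
c=lambda p:np.array(p)/6+[224.6,104.6]
d=cast(im,[c((359,342)),c((361,187)),c((357,520))],.220);b=cast(im,[c((359,215)),c((360,500))],.248)
print(d,b,b.mean(0))
for a,e in((d[2],d[1]),(b[1],b[0])):print(np.degrees(np.arctan2(*(a-e)[::-1]))%180,np.linalg.norm(a-e))
B=R.from_rotvec(s["tool_rot"]).as_matrix();print("tool x",np.degrees(np.arctan2(B[1,0],B[0,0])),s["position"])
k=cast(im,[c((282,22)),c((652,257)),c((80,388))],.190);print("plate",k,k[1:].mean(0),np.degrees(np.arctan2(*(k[1]-k[0])[::-1])),np.degrees(np.arctan2(*(k[2]-k[0])[::-1])))
# lug marks
```

```text
[[0.5190236  0.27335509]
 [0.51778457 0.29918028]
 [0.52056804 0.24226902]] [[0.51749538 0.29623811]
 [0.52036074 0.2518572 ]] [0.51892806 0.27404766]
92.80003862362862 0.05697928898554602
93.69405441726119 0.04447331475893413
tool x 93.40663197975806 [0.51850624 0.23652227 0.37416603]
plate [[0.50216204 0.32584752]
 [0.5725383  0.28850175]
 [0.46743142 0.25785108]] [0.51998486 0.27317642] -27.953040804451295 -117.056637434169
```

```bash
python3 -m crank '[[[19,1.5,0,0.01,-1],[18,1.5,0,0,-1],[0,0,30,0,-1],[0,0,30,0,-1],[0,0,30,0,-1],[0,0,20,0,-1],[0,0,10,0,-1],[0,0,0,0,-1],[0,0,0,0,-1],[0,0,0,0,-1]]]' 3; python3 look.py w2
```

```text
time: 4.32
position: [0.5201, 0.2746, 0.2563]
tool_rot: [2.162, 2.278, 0.004]
ft_force: [0.7, 0.5, -0.0]
grip_width: 1.0
grip_force: 0.0
4.3167 [0.52005132 0.27458987 0.25627167] [2.16200731 2.27814105 0.00388553] [ 0.67683284  0.51126015 -0.0387297 ]
[[ 0.999  0.049  0.017  0.517]
 [ 0.052 -0.959 -0.279  0.351]
 [ 0.002  0.279 -0.96   0.418]
 [ 0.     0.     0.     1.   ]]
```

View pics/w2.png

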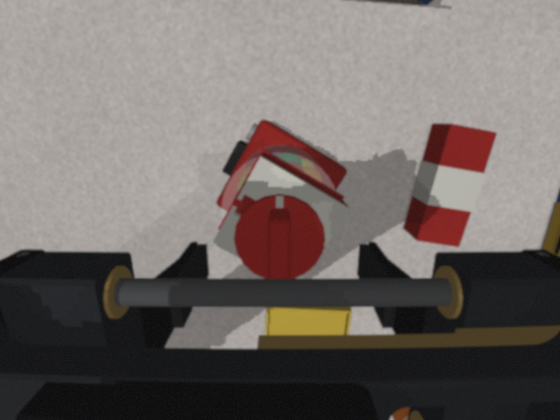

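Close up, the bar is at x≈280, centred between the fingers (205 and 360), and the disc is at (280,237). I'll check the offset, then descend to just above the disc.

```bash
python3 - <<'E'
from h import *
import pickle
s,im=pickle.load(open("w2.pkl","rb"));px=im["pixels"]
m=cv2.morphologyEx(mask(px,"red"),cv2.MORPH_OPEN,np.ones((15,15),np.uint8))
b=max(blobs(m[185:290,220:345],300),key=cv2.contourArea)+np.array([220,185])
x,y,w,h=cv2.boundingRect(b);print(x,y,w,h);print(cast(im,[(x+w/2-.5,y+h/2-.5)],.22), s["position"])
E
python3 -m crank '[[[0,0,15,0,-1],[0,0,10,0,-1],[0,0,7,0,-1],[0,0,0,0,-1],[0,0,0,0,-1],[0,0,0,0,-1]]]' 3
```

```text
237 200 86 78
[[0.51901297 0.27350765]] [0.52005132 0.27458987 0.25627167]
time: 4.87
position: [0.5195, 0.2742, 0.2231]
tool_rot: [2.162, 2.279, 0.001]
ft_force: [0.9, 0.5, 0.6]
grip_width: 0.999
grip_force: 0.0
```

Aligned to within 1 mm. Now I'll close gently.

```bash
python3 -m crank '[[[-0.5,-0.5,0,0,1],[0,0,0,0,1],[0,0,0,0,1],[0,0,0,0,1],[0,0,0,0,1],[0,0,0,0,1],[0,0,0,0,1],[0,0,0,0,1],[0,0,0,0,1],[0,0,0,0,1]]]' 4
```

```text
time: 5.7
position: [0.5188, 0.2734, 0.2225]
tool_rot: [2.162, 2.28, -0.0]
ft_force: [0.7, 0.8, -0.5]
grip_width: 0.323
grip_force: 0.0
```

```bash
python3 -m crank '[[[0,0,0,0,1],[0,0,0,0,1],[0,0,0,0,1],[0,0,0,0,1],[0,0,0,0,1],[0,0,0,0,1],[0,0,0,0,1]]]'; python3 -m crank '[[[0,0,0,0,1],[0,0,0,0,1],[0,0,0,0,1],[0,0,0,0,1]]]' 25;  python3 -m crank '[[[0,0,0,0,1],[0,0,0,0,1],[0,0,0,0,1],[0,0,0,0,1]]]' 55
```

```text
time: 6.28
position: [0.5184, 0.2734, 0.2225]
tool_rot: [-2.161, -2.279, 0.001]
ft_force: [-2.7, -0.8, 1.0]
grip_width: 0.162
grip_force: 4.0
time: 6.62
position: [0.5184, 0.2734, 0.2225]
tool_rot: [-2.161, -2.28, 0.001]
ft_force: [-4.6, -1.5, 3.2]
grip_width: 0.159
grip_force: 25.0
time: 6.95
position: [0.5184, 0.2734, 0.2225]
tool_rot: [-2.161, -2.279, 0.001]
ft_force: [-5.0, -1.1, 3.4]
grip_width: 0.154
grip_force: 55.0
```

The grip is at 55 N with an opening of 14 mm. Pressing: 3 mm first, which is above any buffer, while relieving the small side load.

```bash
cat > g.py <<'E'
import sys
from bench import ctrl
s=ctrl.get_state();sys.exit(s["ft_force"][2]>float(sys.argv[1]))
E
python3 -m crank '[[[0,-0.4,0.5,0,1],[0,0,0.5,0,1],[0,0,0.5,0,1],[0,0,0,0,1]]]'; python3 -m crank '[[[0,0,0.5,0,1],[0,0,0.5,0,1],[0,0,0.5,0,1],[0,0,0,0,1],[0,0,0,0,1]]]'; python3 -m crank '[[[0,0,0.4,0,1],[0,0,0,0,1]]]'
```

```text
time: 7.28
position: [0.5186, 0.2736, 0.2222]
tool_rot: [2.161, 2.279, 0.001]
ft_force: [-5.5, -2.2, 8.3]
grip_width: 0.156
grip_force: 55.0
time: 7.7
position: [0.5185, 0.2736, 0.2208]
tool_rot: [2.161, 2.279, 0.001]
ft_force: [-5.9, -1.8, 7.9]
grip_width: 0.154
grip_force: 55.0
time: 7.87
position: [0.5185, 0.2736, 0.2204]
tool_rot: [2.161, 2.279, 0.001]
ft_force: [-6.5, -2.7, 8.3]
grip_width: 0.156
grip_force: 55.0
```

```bash
python3 -m crank '[[[0,0,0.5,0,1],[0,0,0.5,0,1],[0,0,0,0,1]]]' >/dev/null; python3 g.py 12 && python3 -m crank '[[[0,0,0.5,0,1],[0,0,0.5,0,1],[0,0,0,0,1]]]'; python3 g.py 12 && python3 -m crank '[[[0,0,0.5,0,1],[0,0,0.5,0,1],[0,0,0,0,1]]]'>/dev/null; python3 g.py 12 && python3 -m crank '[[[0,0,0.5,0,1],[0,0,0.5,0,1],[0,0,0,0,1]]]'; python3 g.py 12 && python3 -m crank '[[[0,0,0.5,0,1],[0,0,0.5,0,1],[0,0,0,0,1]]]'>/dev/null; python3 g.py 12 && python3 -m crank '[[[0,0,0.5,0,1],[0,0,0.5,0,1],[0,0,0,0,1]]]'; python3 g.py -99;python3 -c "from bench import ctrl;s=ctrl.get_state();print(s['time'],s['position'],s['ft_force'])"
```

```text
8.1167 [0.51853345 0.27364285 0.21945239] [-5.31739518 -2.48902714  9.26994778]False
False
False
False
False
True
```

```bash
sed -i 's/sys.exit(\(.*\))$/print(s["position"][2].round(4),s["ft_force"].round(1));sys.exit(int(\1))/' g.py
python3 -m crank '[[[0,0,0.5,0,1],[0,0,0.5,0,1],[0,0,0,0,1]]]' >/dev/null; python3 g.py 12 && python3 -m crank '[[[0,0,0.5,0,1],[0,0,0.5,0,1],[0,0,0,0,1]]]'>/dev/null; python3 g.py 12 && python3 -m crank '[[[0,0,0.5,0,1],[0,0,0.5,0,1],[0,0,0,0,1]]]'>/dev/null; python3 g.py 12 && python3 -m crank '[[[0,0,0.5,0,1],[0,0,0.5,0,1],[0,0,0,0,1]]]'>/dev/null; python3 g.py 12 && python3 -m crank '[[[0,0,0.5,0,1],[0,0,0.5,0,1],[0,0,0,0,1]]]'>/dev/null; python3 g.py 12 && python3 -m crank '[[[0,0,0.5,0,1],[0,0,0.5,0,1],[0,0,0,0,1]]]'>/dev/null; python3 g.py 12
```

```text
0.2185 [-6.  -1.3  9.8]
0.2176 [-6.3 -2.9  9.4]
0.2166 [-5.6 -1.3 10.1]
0.2157 [-6.7 -2.9 10.2]
0.2147 [-5.6 -2.1 11.2]
0.2138 [-5.3 -2.1 11. ]
```

```bash
python3 -m crank '[[[0,0,0.5,0,1],[0,0,0.5,0,1],[0,0,0,0,1]]]' >/dev/null; python3 g.py 13 && python3 -m crank '[[[0,0,0.5,0,1],[0,0,0.5,0,1],[0,0,0,0,1]]]'>/dev/null; python3 g.py 13 && python3 -m crank '[[[0,0,0.5,0,1],[0,0,0.5,0,1],[0,0,0,0,1]]]'>/dev/null; python3 g.py 13 && python3 -m crank '[[[0,0,0.5,0,1],[0,0,0.5,0,1],[0,0,0,0,1]]]'>/dev/null; python3 g.py 13 && python3 -m crank '[[[0,0,0.5,0,1],[0,0,0.5,0,1],[0,0,0,0,1]]]'>/dev/null; python3 g.py 13.5 && python3 -m crank '[[[0,0,0.5,0,1],[0,0,0.5,0,1],[0,0,0,0,1]]]'>/dev/null; python3 g.py 14
```

```text
0.2129 [-5.2 -2.6 11.1]
0.2119 [-6.7 -2.4 11.8]
0.211 [-6.7 -3.4 12.3]
0.2108 [-7.8 -3.8 15.5]
0.2108 [-7.8 -3.8 15.5]
0.2108 [-7.8 -3.8 15.5]
```

Buffer felt at about 11.6 mm down. I'll bring the force up to about 18 N.

```bash
python3 -m crank '[[[0,0,0.5,0,1],[0,0,0,0,1],[0,0,0,0,1]]]'; python3 -c "from bench import ctrl;print(ctrl.get_state()['torque'])"
```

```text
time: 10.87
position: [0.5187, 0.2738, 0.2107]
tool_rot: [2.161, 2.278, 0.002]
ft_force: [-9.0, -3.8, 17.6]
grip_width: 0.157
grip_force: 55.0
[-0.96767977  1.99361272  0.02235378]
```

```bash
python3 -m crank '[[[-0.4,-0.8,0,0,1],[0,0,0,0,1],[0,0,0,0,1]]]'; python3 -c "from bench import ctrl;print(ctrl.get_state()['torque'])"
```

```text
time: 11.12
position: [0.5185, 0.2736, 0.2108]
tool_rot: [2.161, 2.278, 0.005]
ft_force: [-5.7, -2.4, 15.7]
grip_width: 0.156
grip_force: 55.0
[-0.78113934  1.64106751 -0.02645852]
```

```bash
python3 -m crank '[[[-0.3,-0.7,0.5,0,1],[0,0,0,0,1],[0,0,0,-0.02,1],[0,0,0,-0.02,1],[0,0,0,-0.02,1],[0,0,0,0,1]]]'; python3 -c "from bench import ctrl;print(ctrl.get_state()['torque'])"
```

```text
time: 11.62
position: [0.5188, 0.2738, 0.2108]
tool_rot: [2.09, 2.342, 0.008]
ft_force: [-5.3, -1.5, 16.5]
grip_width: 0.158
grip_force: 55.0
[-0.49791945  1.22555834 -0.0215246 ]
```

```bash
cat > st.py <<'E'
from bench import ctrl;import numpy as np
s=ctrl.get_state();r=s["tool_rot"];print(round(s["time"],2),"hdg",round(np.degrees(2*np.arctan2(r[1],r[0]))%360,1),s["position"].round(4),s["ft_force"].round(1),s["torque"].round(2))
E
python3 -m crank '[[[0,0,0.3,-0.03,1],[0,0,0,-0.03,1],[0,0,0,-0.03,1],[0,0,0,0,1]]]'>/dev/null;python3 st.py; python3 -m crank '[[[0,0,0,-0.03,1],[0,0,0,-0.03,1],[0,0,0,0,1]]]'>/dev/null; python3 st.py
```

```text
11.95 hdg 101.7 [0.5191 0.274  0.2107] [-4.3 -1.9 16.5] [-0.51  1.12 -0.04]
12.2 hdg 105.1 [0.5193 0.2742 0.2107] [-3.8 -0.4 15.9] [-0.4   1.05  0.01]
```

```bash
python3 -m crank '[[[0,0,0.4,-0.03,1],[0,0,0,-0.03,1],[0,0,0,0,1]]]'>/dev/null;python3 st.py; python3 -m crank '[[[0,0,0.2,-0.03,1],[0,0,0,-0.03,1],[0,0,0,0,1]]]'>/dev/null; python3 st.py;python3 -m crank '[[[0,0,0,-0.03,1],[0,0,0,-0.03,1],[0,0,0,0,1]]]'>/dev/null; python3 st.py
```

```text
12.45 hdg 108.6 [0.5194 0.2743 0.2107] [-4.2 -1.7 17.4] [-0.44  1.02  0.02]
12.7 hdg 112.0 [0.5196 0.2745 0.2107] [-3.4 -0.7 19.2] [-0.4   0.99  0.  ]
12.95 hdg 115.4 [0.5197 0.2746 0.2107] [-3.6 -0.5 17.6] [-0.32  0.91 -0.03]
```

```bash
python3 -m crank '[[[0,0,0,-0.03,1],[0,0,0,-0.03,1],[0,0,0,0,1]]]'>/dev/null;python3 st.py; python3 -m crank '[[[0,0,0,-0.03,1],[0,0,0,-0.03,1],[0,0,0,0,1]]]'>/dev/null; python3 st.py;python3 -m crank '[[[0,0,0,-0.03,1],[0,0,0,-0.03,1],[0,0,0,-0.03,1],[0,0,0,0,1]]]'>/dev/null; python3 st.py
```

```text
13.2 hdg 118.9 [0.5197 0.2747 0.2107] [-3.4 -0.8 17.7] [-0.21  0.82 -0.03]
13.45 hdg 122.3 [0.5198 0.2746 0.2107] [-3.8 -1.4 18.3] [-0.26  0.8  -0.08]
13.78 hdg 127.4 [0.5199 0.2745 0.2107] [-2.5 -1.  19.7] [-0.24  0.78 -0.01]
```

```bash
python3 -m crank '[[[0,0,-0.7,-0.03,1],[0,0,-0.7,-0.03,1],[0,0,0,-0.03,1],[0,0,0,0,1]]]'>/dev/null;python3 st.py; python3 -m crank '[[[0,0,0,-0.03,1],[0,0,0,-0.03,1],[0,0,0,-0.03,1],[0,0,0,-0.03,1],[0,0,0,0,1]]]'>/dev/null; python3 st.py;python3 -m crank '[[[0,0,0,-0.03,1],[0,0,0,-0.03,1],[0,0,0,-0.03,1],[0,0,0,-0.03,1],[0,0,0,0,1]]]'>/dev/null; python3 st.py
```

```text
14.12 hdg 132.6 [0.5198 0.2743 0.2109] [-1.7 -0.2 12.2] [-0.02  0.35  0.04]
14.53 hdg 139.5 [0.5198 0.2741 0.2109] [-1.3 -0.8 13.1] [-0.11  0.4  -0.01]
14.95 hdg 146.3 [0.5198 0.2739 0.2109] [-2.2 -1.  12.4] [-0.17  0.36 -0.06]
```

```bash
python3 -m crank '[[[0,0,0,-0.03,1],[0,0,0,-0.03,1],[0,0,0,-0.03,1],[0,0,0,-0.02,1],[0,0,0,0,1],[0,0,0,0,1]]]'>/dev/null;python3 st.py; python3 look.py w3
```

```text
15.45 hdg 152.5 [0.5198 0.2736 0.2109] [-0.8 -2.3 12.4] [-0.31  0.41 -0.15]
15.45 [0.51983677 0.27363201 0.21085408] [0.74392735 3.04585572 0.00669299] [-0.84486528 -2.3264087  12.35073246]
[[ 0.461  0.85   0.254  0.452]
 [ 0.887 -0.443 -0.127  0.309]
 [ 0.005  0.284 -0.959  0.372]
 [ 0.     0.     0.     1.   ]]
```

View pics/w3.png

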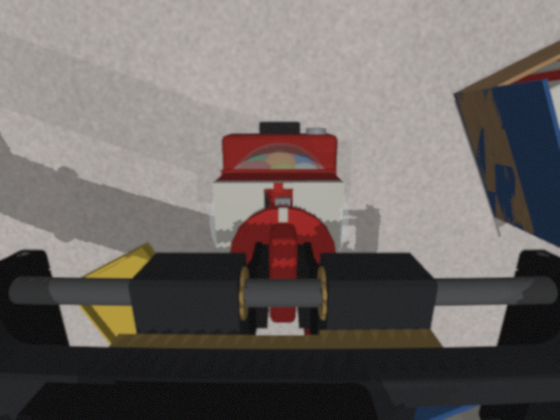

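The plate is square in the image, with the bar and the white mark (283,215) lined up with the red slot mark (280,190), so the cap is in its free position. Lifting slowly.

```bash
python3 -m crank '[[[0,0,-2,0,1],[0,0,-2,0,1],[0,0,-2,0,1],[0,0,-2,0,1],[0,0,0,0,1]]]'>/dev/null;python3 st.py; python3 g.py 99; python3 -m crank '[[[0,0,-1.5,0,1],[0,0,-1.5,0,1],[0,0,-1,0,1],[0,0,-1,0,1],[0,0,0,0,1]]]'>/dev/null;python3 st.py;python3 -m crank '[[[0,0,-1,0,1],[0,0,-1,0,1],[0,0,0,0,1]]]'>/dev/null;python3 st.py
```

```text
15.92 hdg 152.6 [0.5197 0.2736 0.2182] [-1.3  0.1  9.6] [-0.09  0.14 -0.11]
0.2182 [-1.3  0.1  9.6]
16.33 hdg 152.6 [0.5197 0.2736 0.2226] [0.1 0.1 6.1] [ 0.03 -0.01 -0.07]
16.58 hdg 152.6 [0.5197 0.2736 0.2246] [0.7 0.6 6.6] [ 0.08 -0.07 -0.08]
```

```bash
python3 -m crank '[[[0,0,-1.5,0,1],[0,0,-1.5,0,1],[0,0,0,0,1]]]'>/dev/null;python3 st.py;python3 -m crank '[[[0,0,-1.5,0,1],[0,0,-1.5,0,1],[0,0,0,0,1]]]'>/dev/null;python3 st.py;python3 -m crank '[[[0,0,-2,0,1],[0,0,-2,0,1],[0,0,-2,0,1],[0,0,0,0,1]]]'>/dev/null;python3 st.py;python3 -m crank '[[[0,0,-3,0,1],[0,0,-3,0,1],[0,0,-3,0,1],[0,0,0,0,1],[0,0,0,0,1]]]'>/dev/null;python3 st.py
```

```text
16.83 hdg 152.6 [0.5196 0.2736 0.2274] [ 0.4 -0.6  5.9] [ 0.16 -0.24 -0.03]
17.08 hdg 152.6 [0.5174 0.2724 0.2283] [ 0.4  1.  -0.7] [ 0.05 -0.13  0.02]
17.42 hdg 152.6 [0.5171 0.2728 0.235 ] [ 0.  -0.5  0.1] [ 0.05 -0.09 -0.01]
17.83 hdg 152.6 [0.5171 0.2727 0.2439] [ 0.3  0.9 -0.8] [ 0.05 -0.15  0.02]
```

The cap is free. Lift clear and carry it to the tray.

```bash
python3 -m crank '[[[0,0,-14,0,1],[0,0,-14,0,1],[0,0,-14,0,1],[-12,-15,0,0,1],[-23,-29,0,0,1],[-23,-29,0,0,1],[-23,-29,0,0,1],[-23,-29,0,0,1],[-23,-29,0,0,1],[-23,-29,0,0,1]]]'>/dev/null; python3 -m crank '[[[-12,-15,0,0,1],[0,0,0,0,1],[0,0,30,0,1],[0,0,30,0,1],[0,0,30,0,1],[0,0,30,0,1],[0,0,20,0,1],[0,0,0,0,1],[0,0,0,0,1]]]'>/dev/null; python3 st.py; python3 look.py w4
python3 - <<'E'
from bench import get_image;import cv2
i=get_image("scene")["pixels"][120:320,180:420,::-1];cv2.imwrite("pics/s4.png",cv2.resize(i,None,fx=3,fy=3))
E
```

```text
19.42 hdg 152.7 [0.5663 0.0178 0.1452] [ 0.3  0.8 -1.1] [ 0.05 -0.17  0.01]
19.4167 [0.56628046 0.01777494 0.14517089] [-7.41198038e-01 -3.05074572e+00 -4.26342391e-04] [ 0.27063934  0.84543574 -1.06402476]
[[ 0.459  0.854  0.246  0.5  ]
 [ 0.888 -0.441 -0.128  0.053]
 [-0.001  0.277 -0.961  0.306]
 [ 0.     0.     0.     1.   ]]
```

View pics/s4.png

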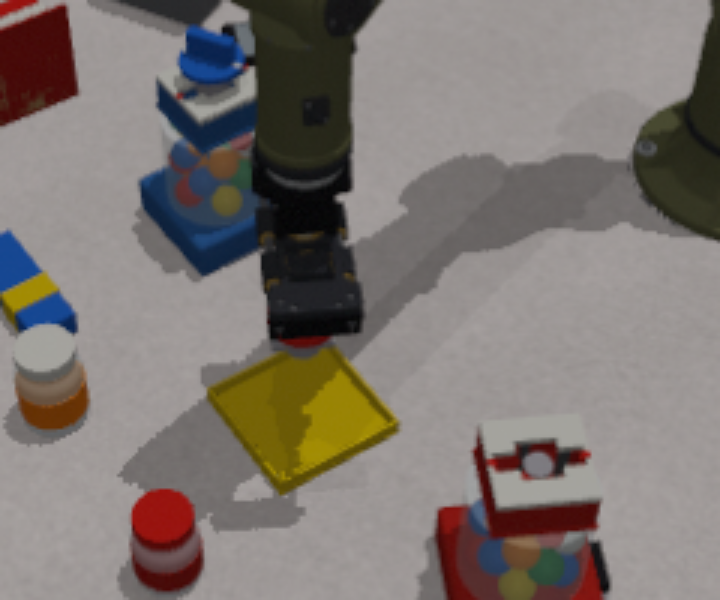

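The dispenser neck is empty, the cap is held above the tray, and everything else is undisturbed. Lowering until contact.

```bash
python3 -m crank '[[[0,0,30,0,1],[0,0,30,0,1],[0,0,20,0,1],[0,0,8,0,1],[0,0,0,0,1],[0,0,0,0,1]]]'>/dev/null; python3 st.py; python3 -m crank '[[[0,0,1.5,0,1],[0,0,1,0,1],[0,0,1,0,1],[0,0,0,0,1]]]'>/dev/null; python3 g.py 2 && python3 -m crank '[[[0,0,1,0,1],[0,0,0,0,1]]]'>/dev/null;python3 g.py 2 && python3 -m crank '[[[0,0,1,0,1],[0,0,0,0,1]]]'>/dev/null;python3 g.py 2 && python3 -m crank '[[[0,0,1,0,1],[0,0,0,0,1]]]'>/dev/null;python3 g.py 2 && python3 -m crank '[[[0,0,1,0,1],[0,0,0,0,1]]]'>/dev/null;python3 g.py 2 ; python3 st.py
```

```text
20.02 hdg 152.6 [0.5683 0.0173 0.0593] [ 0.2  0.5 -0.5] [ 0.11 -0.14 -0.  ]
0.0547 [-0.4 -0.2 -0.8]
0.0532 [-0.6 -0.1 -0.9]
0.052 [-0.9 -0.9  0. ]
0.0509 [ 0.1  0.1 -0.1]
0.0499 [-0.6 -0.5 -0.2]
21.02 hdg 152.6 [0.5669 0.017  0.0499] [-0.6 -0.5 -0.2] [ 0.08 -0.19  0.01]
```

```bash
python3 -m crank '[[[0,0,0.7,0,1],[0,0,0,0,1]]]'>/dev/null;python3 g.py 2 && python3 -m crank '[[[0,0,0.7,0,1],[0,0,0,0,1]]]'>/dev/null;python3 g.py 2 && python3 -m crank '[[[0,0,0.7,0,1],[0,0,0,0,1]]]'>/dev/null;python3 g.py 2 && python3 -m crank '[[[0,0,0.7,0,1],[0,0,0,0,1]]]'>/dev/null;python3 g.py 2 ; python3 st.py
```

```text
0.0493 [ 0.6 -0.3 -0.7]
0.0486 [ 0.6  0.5 -0.2]
0.0485 [-2.4 -1.1  3.6]
0.0485 [-2.4 -1.1  3.6]
21.52 hdg 152.6 [0.5671 0.0169 0.0485] [-2.4 -1.1  3.6] [0.02 0.21 0.04]
```

Contact at TCP z 0.0485, as predicted. Release slowly and retreat upward.

```bash
python3 -m crank '[[[0,0,0,0,0.5],[0,0,0,0,0.4],[0,0,0,0,0.3],[0,0,0,0,0.2],[0,0,0,0,0.1],[0,0,0,0,0],[0,0,0,0,-0.1],[0,0,0,0,-0.1],[0,0,0,0,-0.1],[0,0,0,0,-0.1]]]' 10; python3 -m crank '[[[0,0,-8,0,-0.1],[0,0,-20,0,-0.1],[0,0,-30,0,-0.1],[0,0,-35,0,-0.1],[0,0,-35,0,-0.1],[0,0,-30,0,-0.1],[0,0,0,0,-0.1],[0,0,0,0,-0.1]]]'; python3 look.py w5
python3 - <<'E'
from bench import get_image;import cv2
i=get_image("scene")["pixels"][120:320,180:420,::-1];cv2.imwrite("pics/s5.png",cv2.resize(i,None,fx=3,fy=3))
E
```

```text
time: 22.35
position: [0.567, 0.017, 0.048]
tool_rot: [0.743, 3.052, -0.0]
ft_force: [-0.9, 0.8, -0.3]
grip_width: 0.548
grip_force: 0.0
time: 23.02
position: [0.5683, 0.0173, 0.2085]
tool_rot: [0.742, 3.048, 0.0]
ft_force: [0.3, -1.0, -0.7]
grip_width: 0.553
grip_force: 0.0
23.0167 [0.56826863 0.0172595  0.20850532] [7.42278938e-01 3.04800848e+00 1.27039194e-04] [ 0.31799315 -0.99092907 -0.70757465]
[[ 0.46   0.851  0.252  0.501]
 [ 0.888 -0.441 -0.13   0.053]
 [ 0.     0.284 -0.959  0.369]
 [ 0.     0.     0.     1.   ]]
```

View pics/s5.png

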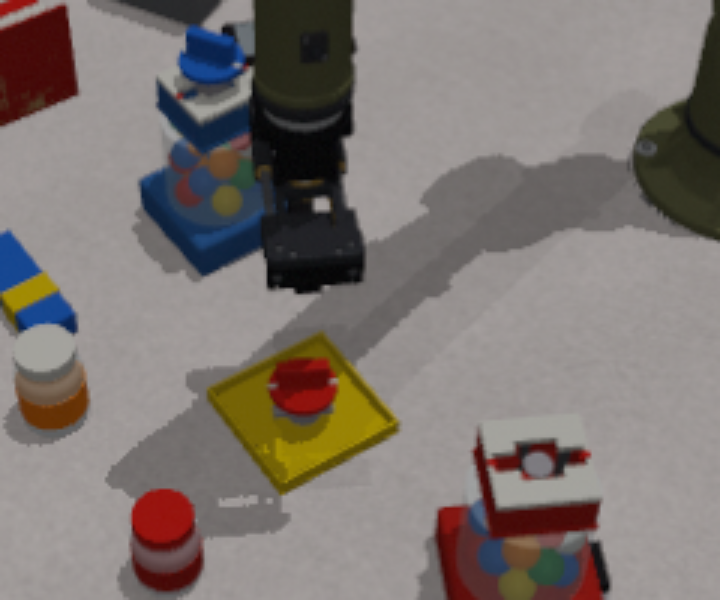

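The cap stands upright in the middle of the tray at (303,390), released, and nothing else has moved. Handing in.

```bash
python3 -c "from bench import job;print(job.close_job())"
```

```text
the job is handed in; nothing more can be done
None
```

The red cap is off the dispenser and standing upright in the yellow tray, released, with no other object visibly moved, and I handed the job in at about 23 s; the hand-in returned no verdict.

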